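Dock the bean bin behind its stop lever

TASK

Swing the stop lever of the steel dock up, push the lidded bean bin up the ramp and in between the guides until it rests against the back stop, then push the lever fully down again so that its cross bar locks the bin in. Slide the bin, do not lift or tip it, and leave the jug, the cup and the saucers where they are.

Things in the scene. Friction and masses are not known exactly. Their poses are not given: they have to be found in the camera images.
- dock: Low fixed steel dock. Origin on the counter under its mouth, midway between the guides; x = the way the bin slides in, z up, y to the left of that. A level platform, 18 mm above the counter, runs from x = -10 mm to the back stop (face at x = 144 mm, top 55 mm above the counter). The lever's hinge post stands at x = 110, y = 122 mm, 75 mm high.
- ramp_foot (a point): Middle of the ramp's lower edge: dock x = -110, y = 0, z = 0 mm. The ramp, 150 mm wide, climbs from here to 18 mm at dock x = -10 mm (10 degrees). Guides, tops 33 mm above the counter, inner faces at dock y = +-53 mm, run from x = -10 to 145 mm, with flared lead-ins over the upper ramp opening to about y = +-69 mm at x = -63 mm.
- bin_home (a point): Where the bin's origin is when it is home, touching the back stop: on the platform at dock x = 79, y = 0, z = 18 mm, the bin's x along the dock's x.
- stop_lever (a joint): Hinge of the L-shaped steel stop lever, rad. 0 = down (arm level along the dock's -x, cross bar closing the mouth), 1.6 = fully up; past about 1.2 the bin passes freely under the cross bar. Axis parallel to the dock's y. Friction (0.25 N m) holds it wherever it is left; 2 to 3 N at the handle moves it. Starts at 0 to 0.2.
- lever_handle (a point): Middle of the black handle at the free end of the lever arm, 155 mm from the hinge axis; lever down: dock x = -45, y = 105, z = 60 mm. The handle is 55 mm long along the arm (free end 20 mm beyond this point), 12 mm wide along the dock's y, 14 mm thick. The arm between it and the hinge is a 12 mm square bar.
- lever_hinge (a point): Point on the lever's hinge axis, in line with the arm: dock x = 110, y = 105, z = 60 mm. The 12 mm square cross bar leaves the arm 114 mm from the hinge and reaches 140 mm along the dock's -y; lever down, it lies across the mouth at dock x = -4 mm, 54 to 66 mm above the counter, 12 mm behind a bin that is home.
- bean_bin: Loose closed steel bin with flat black lid, 130 mm long (x), 96 mm wide (y), 56 mm high, 0.4 to 0.85 kg, too wide to grip across. Origin at the centre of its underside, z up. Stands on the counter before the foot of the ramp, long side roughly along the dock's x, up to 0.3 rad askew and 30 mm off the dock's centre line; its +x end goes in first.
- milk_jug: Steel milk jug, 76 mm across with a handle, 95 mm high; origin at the centre of its underside. Bystander.
- cup: White mug, 80 mm across with a handle, 65 mm high; origin at the centre of its underside. Bystander.
- saucers: Stack of white saucers, one piece, 136 mm across, 57 mm high; origin at the centre of its underside. Bystander.
There are look-alikes about, which are no part of the job. What is shaped like the bean_bin but pink or red is not meant.

How it is judged:
By the outcome, as a careful person would: the job done as asked, in the order asked, and still so for the second after the job is handed in, with the robot touching nothing.
It also fails if it takes over 72 s, if anything falls off the work surface, if the arm or the gripper's body presses on something with over 40 N, if the wrist force passes 120 N, or if a joint passes its speed limit or range.

ROBOT

A 7-joint arm with a two-finger parallel gripper is mounted at the origin on the work surface. World frame = base frame: x ahead of the robot, y to its left, z up, the work surface at z = 0. Lengths are in m, angles in rad, forces in N, time in s.
With the tool pointing down it reaches from about 0.4 to 0.85 m from the base axis. Payload 4.5 kg.
Tool frame: the origin (TCP) lies on the centre line of the jaws, within the pads' length; the fingertips stand tip_reach ahead of it and the grasp point (between the pads) lies 3 mm ahead of it (tip_reach is the distance from the TCP to the fingertips, in m); z points along the fingers, y is the direction in which the jaws open and shut (so a half turn about z gives the same grasp; the last joint's range is limited). The gripper opens to 88 mm and grips with 3 to 60 N. Pads are 18 mm wide; open, the fingers measure 123 mm over their backs; the gripper's body (75 mm by 187 mm) begins 45 mm behind the grasp point.
Start: joints at [1.345, 0.689, -0.195, 1.565, 0.157, 0.902, -0.215], TCP at [0.161, -0.604, 0.261] pointing down, gripper open.
Joint ranges: [-3.01, 3.01], [-0.46, 2.08], [-1.47, 1.51], [0.13, 2.56], [-1, 4.14], [0.04, 2.09], [-2.66, 2.66]. Speed limits (rad/s): [2.57, 2.57, 3.14, 3.14, 3.14, 3.14, 3.14].

INTERFACE

Orientations are given as a 3x3 rotation matrix whose columns are the frame's x, y, z axes.
In Python, from station import reach, movel, set_joints, grip, sleep, inverse_kinematics, sense, capture, camera_model, PlanningError, sign_off, tip_reach gives the robot as it stands. The module is installed in compiled form; this text tells all that it offers. Calls block until the motion is done:
- reach(position, orientation): joint-space move of the TCP to a pose.
- movel(position, rot=None, speed=0.15, contact_N=None): straight line of the TCP; rot=None keeps the orientation; speed is the mean speed in m/s. With contact_N (N) it stops when the force on the tool has changed by that much, and returns True; else False.
- set_joints(angles): joint-space move.
- grip(opening): finger opening in m; the grip force is fixed at half the most; returns when the fingers have stopped.
- sleep(seconds).
- inverse_kinematics(position, orientation): joint angles nearest the present ones, or None.
- sense(): the state.
- capture(name): name is "scene" or "top"; returns the picture (400x640x3 uint8, red, green, blue); there is no depth.
- camera_model(name): a dict with "fx", "fy", "cx", "cy" (pixels), "k1" (the pictures are not rectified: a ray, as slopes to the right and down, at radius r is drawn at 1 + k1 r^2 times it, then the intrinsics apply), "R" (3x3) and "t" (3): a world point X has camera coordinates R X + t. Camera axes: x right, y down, z forward; pixel columns grow to the right and rows downward; lengths in m; the calibration is good to about 2 mm. A picture is of the moment at which its call begins. camera_model takes no time and is no camera call.
A pose or a line that the arm cannot do raises PlanningError and nothing moves.
- sign_off(): hands the job in, once; it reports no verdict.
The state is a dict: "clock": time; "joint_positions": joint angles; "joint_vel": joint speeds; "effort": joint torques, N m; "position": TCP position; "tool_rot": TCP orientation; "contact_force": force on the tool from outside, world axes, zero at the start; "wrist_torque": the same for the moment, N m; "grip_width": finger opening in m.
Only numpy, scipy, OpenCV 4.12 (cv2) and the standard library are available. Lean on these libraries where they do the work, as an engineer would, in place of code of your own. Each camera call takes 0.05 s, during which the arm holds its last target.

## Working session

There is one attempt and no reset: what is moved stays moved. The work goes in short steps, each a Python script; the robot and the scene stay as the last script left them, time stands still between calls to the robot, and variables do not carry over. Pictures are saved under pics/ and viewed, and the job is handed in when it is done.

```bash
mkdir -p pics; ls
python3 - <<'E'
from station import *
import cv2
print(tip_reach)
for n in("scene","top"):
    im=capture(n); cv2.imwrite(f"pics/{n}0.png",im[:,:,::-1]); print(n,camera_model(n))
print(sense())
E
```

```text
pics
0.022
scene {'fx': 429.805494296362, 'fy': 429.805494296362, 'cx': 319.16078292628475, 'cy': 209.86132132887124, 'k1': -0.10578980897912053, 'R': array([[-0.75116129,  0.66011742,  0.00130757],
       [ 0.55417403,  0.63167991, -0.54209928],
       [-0.35867514, -0.40647937, -0.84031343]]), 't': array([ 0.41037361, -0.35686073,  1.3736059 ])}
top {'fx': 376.3532654978998, 'fy': 376.3532654978998, 'cx': 313.39985433922516, 'cy': 198.8356793219724, 'k1': 0.013852460186403938, 'R': array([[ 5.14570144e-06, -9.99988827e-01, -4.72708128e-03],
       [-9.86734859e-01,  7.62317604e-04, -1.62338340e-01],
       [ 1.62340130e-01,  4.66521122e-03, -9.86723831e-01]]), 't': array([0.06301646, 0.59355776, 1.01305725])}
{'clock': 0.1, 'joint_positions': array([ 1.34481498,  0.68981265, -0.19452151,  1.56621729,  0.15728945,
        0.90252836, -0.21509242]), 'joint_vel': array([ 7.98693350e-04, -4.41653310e-04, -1.10859355e-04, -1.95312956e-03,
       -2.95752315e-05,  1.36189873e-03, -5.99454653e-04]), 'effort': array([-3.44698696e-03, -5.28506041e+01, -1.27145983e+00, -1.53839743e+01,
       -5.25128294e-02,  2.02697491e-03,  4.59104865e-05]), 'position': array([ 0.16037072, -0.60353338,  0.2600509 ]), 'tool_rot': array([[ 9.66426702e-01,  2.56941940e-01, -5.18355038e-04],
       [ 2.56942435e-01, -9.66425563e-01,  1.48865047e-03],
       [-1.18454820e-04, -1.57185897e-03, -9.99998758e-01]]), 'contact_force': array([-0.32446391,  0.30428859, -0.04161078]), 'wrist_torque': array([-0.00075046, -0.03579027,  0.00470511]), 'grip_width': 0.08795545179252127}
```

View pics/scene0.png

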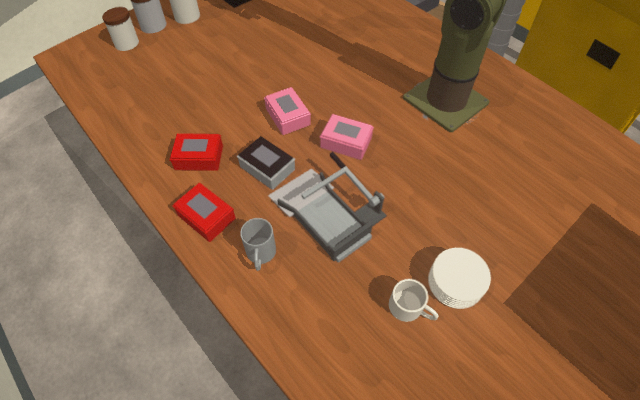

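View pics/top0.png

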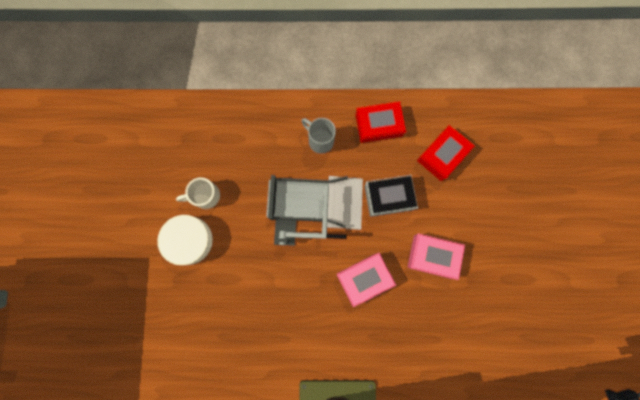

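The scene shows one black-lidded bin, at scene (266,160) and top (392,195). The look-alikes are pink at top (366,280) and (437,257), and red at (381,121) and (446,152). Only the black-lidded one fits the description, and it stands before the ramp. I'll confirm with enlarged crops.

Run:
```python
import cv2
a=cv2.imread("pics/top0.png")[160:260,255:430]; cv2.imwrite("pics/top0c.png",cv2.resize(a,None,fx=4.5,fy=4.5,interpolation=cv2.INTER_CUBIC))
a=cv2.imread("pics/scene0.png")[125:265,225:400]; cv2.imwrite("pics/scene0c.png",cv2.resize(a,None,fx=4,fy=4,interpolation=cv2.INTER_CUBIC))
```

```text
(no output)
```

View pics/top0c.png

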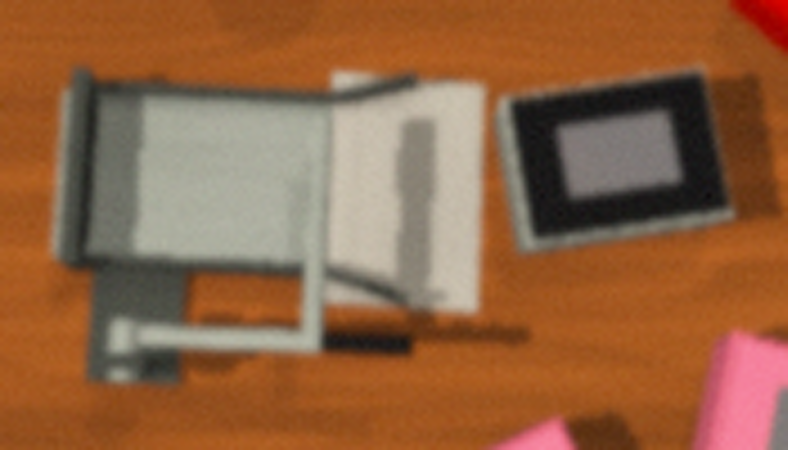

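View pics/scene0c.png

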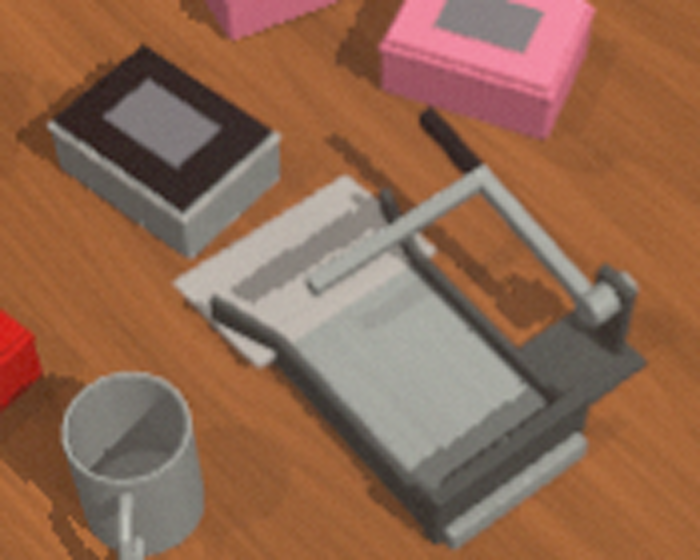

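The crops confirm the bin is the black-lidded silver box: its corners in the scene crop are about (50,127), (143,47), (280,135) and (187,212). The lever is slightly raised. Next I'll fit the dock and bin poses from both views.

```bash
cat > h.py <<'E'
import numpy as np, cv2
from station import *
from scipy.optimize import least_squares
def proj(n,X):
    m=camera_model(n); p=np.atleast_2d(X)@np.array(m["R"]).T+m["t"]; s=p[:,:2]/p[:,2:]
    s=s*(1+m["k1"]*(s**2).sum(1,keepdims=True)); return s*[m["fx"],m["fy"]]+[m["cx"],m["cy"]]
def T(x,y,a,P):
    P=np.atleast_2d(P).astype(float);c,s=np.cos(a),np.sin(a)
    return np.c_[x+c*P[:,0]-s*P[:,1],y+s*P[:,0]+c*P[:,1],P[:,2]]
def lev(q,r,y,dz=0): # point on lever at radius r
    return [.110-r*np.cos(q),y,.060+r*np.sin(q)]
def crop(n,box,f,name,marks=()):
    im=capture(n)[:,:,::-1].copy(); u0,u1,v0,v1=box
    c=cv2.resize(im[v0:v1,u0:u1],None,fx=f,fy=f,interpolation=cv2.INTER_CUBIC)
    for u,v in marks: cv2.circle(c,(int((u-u0+.5)*f),int((v-v0+.5)*f)),3,(255,0,255),1)
    cv2.imwrite(f"pics/{name}.png",c)
E
python3 - <<'E'
from h import *
tp=lambda u,v:np.array([255+u/4.5-.5,160+v/4.5-.5])
sc=lambda u,v:np.array([225+u/4-.5,125+v/4-.5])
D=[("top",tp(485,84),(-.11,-.075,0)),("top",tp(478,312),(-.11,.075,0)),("top",tp(332,72),(-.01,-.075,.018)),
("scene",sc(345,177),(-.11,.075,0)),("scene",sc(175,285),(-.11,-.075,0)),("scene",sc(265,365),(-.01,-.075,.018))]
L=[("top",tp(411,345),.175,.105),("scene",sc(427,112),.175,.105),("top",tp(320,343),.120,.105),("scene",sc(315,285),.114,-.035),("scene",sc(482,170),.118,.105)]
def res(p):
    x,y,a,q=p
    return np.concatenate([(proj(n,T(x,y,a,P))-uv).ravel() for n,uv,P in D]+[(proj(n,T(x,y,a,lev(q,r,yy)))-uv).ravel() for n,uv,r,yy in L])
s=least_squares(res,[.55,.02,np.pi/2,.1],loss='soft_l1');print("dock",s.x,np.round(res(s.x).reshape(-1,2),1).tolist())
B=[("top",tp(705,68),(-1,-1)),("top",tp(733,218),(-1,1)),("top",tp(527,243),(1,1)),("top",tp(506,100),(1,-1)),
("scene",sc(50,127),(-1,-1)),("scene",sc(143,47),(-1,1)),("scene",sc(280,135),(1,1)),("scene",sc(187,214),(1,-1))]
def rb(p):
    return np.concatenate([(proj(n,T(p[0],p[1],p[2],(.065*i,.048*j,p[3])))-uv).ravel() for n,uv,(i,j) in B])
b=least_squares(rb,[.55,-.2,np.pi/2,.056],loss='soft_l1');print("bin",b.x,np.round(rb(b.x).reshape(-1,2),1).tolist())
# free triangulation of handle end
h=least_squares(lambda X:np.r_[(proj("top",X)[0]-L[0][1]),(proj("scene",X)[0]-L[1][1])],[.45,0,.08]);print("handle end",h.x,h.cost)
np.save("pose.npy",np.r_[s.x,b.x])
d=s.x;c=np.cos(d[2]);sn=np.sin(d[2]);dx,dy=b.x[:2]-d[:2]
print("bin in dock",c*dx+sn*dy,-sn*dx+c*dy,b.x[2]-d[2])
E
```

```text
dock [0.5921227  0.03395677 1.53130537 0.18708688] [[-1.2, 0.4], [-0.6, 0.0], [-0.6, 0.4], [0.3, -0.7], [-0.4, -0.4], [-1.2, 0.3], [0.1, 0.4], [-0.5, -0.8], [-0.1, 0.3], [-0.3, 0.4], [-0.5, 0.2]]
bin [ 0.60564183 -0.15802756  1.72567064  0.04627953] [[-0.4, 0.2], [0.1, -0.2], [0.3, 1.4], [-1.1, 0.1], [-0.7, -0.6], [0.2, -0.5], [-0.1, -0.1], [-0.9, 1.7]]
handle end [ 0.48518415 -0.02294022  0.09073596] 0.15748419621820686
bin in dock -0.19130090109622988 -0.021088268207830073 0.1943652670945395
```

Run:
```python
from h import *
p=np.load("pose.npy");d=p[:3]
def inv(n,uv,z):
    return least_squares(lambda X:(proj(n,[X[0],X[1],z])[0]-uv),[.6,0]).x
def todock(w):
    c,s=np.cos(d[2]),np.sin(d[2]);dx,dy=w[0]-d[0],w[1]-d[1];return np.array([c*dx+s*dy,-s*dx+c*dy])
for nm,n,uv,z in[("jug","top",(322,133),.095),("jug","scene",(256.5,230),.095),("red1","top",(446,148),.056),("red2","top",(380,117),.056),("pink1","top",(366,279),.056)]:
    w=inv(n,uv,z);print(nm,n,w,todock(w))
Rt=np.eye(3)
# bin fit with fixed z
tp=lambda u,v:np.array([255+u/4.5-.5,160+v/4.5-.5]);sc=lambda u,v:np.array([225+u/4-.5,125+v/4-.5])
B=[("top",tp(705,68),(-1,-1)),("top",tp(733,218),(-1,1)),("top",tp(527,243),(1,1)),("top",tp(506,100),(1,-1)),
("scene",sc(50,127),(-1,-1)),("scene",sc(143,47),(-1,1)),("scene",sc(280,135),(1,1)),("scene",sc(187,212),(1,-1))]
f=lambda p:np.concatenate([(proj(n,T(p[0],p[1],p[2],(.065*i,.048*j,.054)))-uv).ravel() for n,uv,(i,j) in B])
b=least_squares(f,[.6,-.16,1.7],loss='soft_l1');print(b.x,todock(b.x),b.x[2]-d[2],np.round(f(b.x),1))
# IK check
y=np.array([-np.sin(d[2]),np.cos(d[2]),0]);
for s in(1,-1):
    z=np.array([0,0,-1]);R=np.c_[np.cross(s*y,z),s*y,z]
    for q in(.187,.8,1.5):
        X=T(*d,lev(q,.155,.105))[0]; print(s,q,X,inverse_kinematics(X,R))
```

```text
jug top [0.77105988 0.03870997] [ 0.01181406 -0.17861001]
jug scene [0.77601828 0.03996564] [ 0.01326451 -0.18351497]
red1 top [ 0.7391287  -0.31572243] [-0.34360267 -0.16069697]
red2 top [ 0.8326846  -0.13034353] [-0.15467465 -0.24686103]
pink1 top [ 0.37272122 -0.07938941] [-0.12191993  0.21475543]
[ 0.60561799 -0.15583822  1.72366204] [-0.18911421 -0.020978  ] 0.19235666802904672 [-0.4 -0.3  0.  -0.5 -0.2  1.  -1.5 -0.5 -0.6 -2.   0.5 -1.9  0.2 -1.4
 -0.7  0.9]
1 0.187 [ 0.48553462 -0.00416257  0.08881637] [-0.25311567  0.85020641  0.27846358  2.1214534  -0.84236335  0.28045566
 -2.42522529]
1 0.8 [0.48728394 0.04011113 0.17119019] [-0.47243705  0.72698787  0.49507459  2.07570679 -0.70507022  0.5089018
 -2.63096311]
1 1.5 [0.49111456 0.13706076 0.21461172] [ 0.30842008  0.91061758 -1.25573453  1.9311699   0.99497925  1.10929595
  1.72701615]
-1 0.187 [ 0.48553462 -0.00416257  0.08881637] [ 0.0038601   0.82170449 -0.14716357  2.10872721  0.46572368  0.24145698
 -0.59025033]
-1 0.8 [0.48728394 0.04011113 0.17119019] [ 0.01444822  0.67460684 -0.30522724  2.05117632  0.42270121  0.47522956
 -0.64678852]
-1 1.5 [0.49111456 0.13706076 0.21461172] [-0.12161002  0.62841804 -0.38590712  1.95181172  0.38349823  0.63276143
 -0.79320025]
```

```bash
cat >> h.py <<'E'
P=np.load("pose.npy");D=P[:3]
def Rd(yaw,s=-1):
    y=s*np.array([-np.sin(yaw),np.cos(yaw),0]);z=np.array([0,0,-1.]);return np.c_[np.cross(y,z),y,z]
R0=Rd(D[2])
def dk(x,y,z): return T(*D,(x,y,z))[0]
def st(m=""):
    s=sense();print(m,"t%.1f"%s["clock"],"F",np.round(s["contact_force"],1),"p",np.round(s["position"],4),"g%.4f"%s["grip_width"])
def hp(q,r=.155,dz=.003): 
    X=lev(q,r,.105);return dk(X[0],X[1],X[2]+dz)
E
python3 - <<'E'
from h import *
q=P[3]
X=hp(q); grip(.05)
reach(X+[0,0,.08],R0);st("above")
print(movel(X,speed=.15,contact_N=8));st("at")
grip(0.0);st("gripped")
crop("scene",(225,400,100,250),4,"grip1")
E
```

```text
above t3.2 F [-0.6 -0.3 -0.8] p [ 0.4857 -0.0053  0.1719] g0.0501
False
at t3.9 F [-0.7 -0.6 -0.6] p [ 0.4858 -0.0043  0.0921] g0.0504
gripped t4.6 F [ 3.6 -0.8  0.5] p [ 0.4868 -0.0042  0.0921] g0.0119
```

View pics/grip1.png

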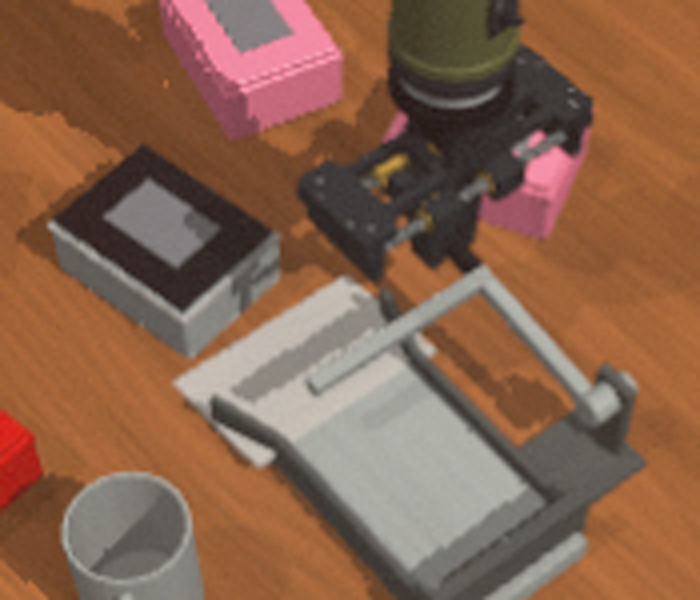

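The fingers hold the black handle, at crop (455,250), with a width of 11.9 mm as expected. Now I'll swing it up.

Run:
```python
from h import *
off=np.array([.0012,0,0])
qs=np.linspace(P[3],1.5,8)[1:]
for q in qs:
    movel(hp(q)+off,speed=.15);st("%.2f"%q)
grip(.04); st("open")
movel(sense()["position"]+[0,0,.07],speed=.2)
crop("scene",(200,400,80,230),4,"lev2");crop("top",(240,440,150,270),4,"lev2t")
st()
```

```text
0.37 t5.0 F [ 2.2 -2.2  1.6] p [0.4872 0.0033 0.1199] g0.0117
0.56 t5.3 F [ 3.3 -4.2  3.6] p [0.4879 0.0159 0.1454] g0.0117
0.75 t5.7 F [ 4.3 -5.6  5.2] p [0.4888 0.0335 0.1683] g0.0117
0.94 t6.0 F [ 2.6 -4.9  7.9] p [0.4899 0.0554 0.1877] g0.0115
1.12 t6.3 F [ 2.4 -2.5  9.6] p [0.4912 0.0809 0.2028] g0.0119
1.31 t6.7 F [ 2.3 -1.   9.1] p [0.4926 0.1092 0.2129] g0.0116
1.50 t7.0 F [5.1 0.6 5. ] p [0.494  0.1386 0.2174] g0.0120
open t7.6 F [-0.7  0.7 -0.6] p [0.4921 0.137  0.2175] g0.0400
 t8.2 F [ 0.2 -0.5 -0.6] p [0.4913 0.1364 0.2861] g0.0399
```

View pics/lev2.png

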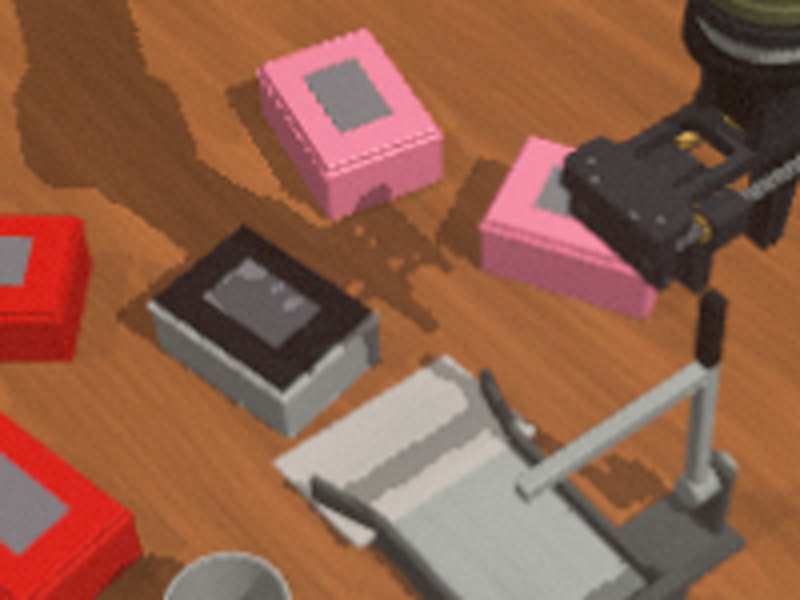

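View pics/lev2t.png

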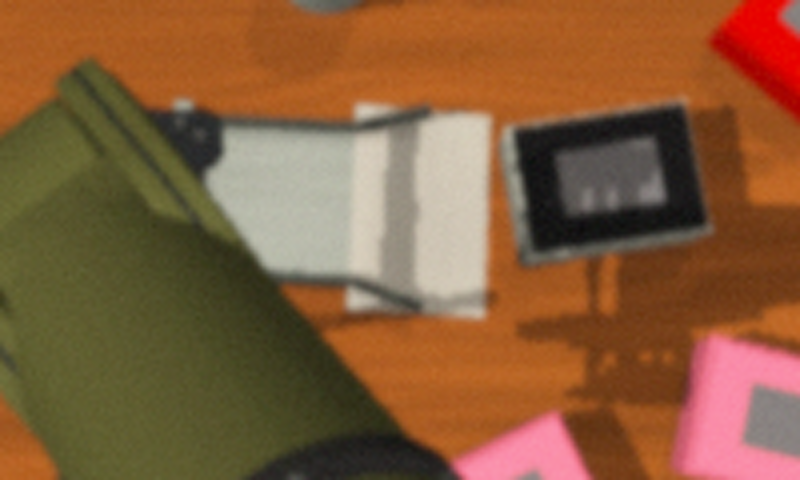

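The lever stands up at about 1.5 rad, with its handle at scene crop (710,330), and the bin hasn't moved. Next I'll nudge the bin's far side to straighten and centre it.

Run:
```python
from h import *
grip(0)
movel(dk(-.08,.06,.28),speed=.3)
reach(dk(-.202,-.112,.15),R0)
movel(dk(-.202,-.112,.036),speed=.2);st("down")
print(movel(dk(-.202,-.075,.036),speed=.05,contact_N=3));st()
movel(dk(-.202,-.067,.036),speed=.05);st("pushed")
movel(dk(-.202,-.112,.036),speed=.2)
movel(dk(-.202,-.2,.15),speed=.3)
crop("scene",(200,400,100,250),4,"n1");crop("top",(255,430,160,260),4.5,"n1t")
st()
```

```text
down t11.4 F [ 0.1 -0.5  1.3] p [ 0.6972 -0.172   0.0377] g0.0005
False
 t12.3 F [0.7 0.8 0.6] p [ 0.6592 -0.1708  0.0361] g0.0005
pushed t12.6 F [ 0.9 -0.6  0.2] p [ 0.6505 -0.1704  0.0359] g0.0002
 t13.7 F [ 0.   0.2 -0.9] p [ 0.7811 -0.1759  0.1472] g0.0002
```

View pics/n1.png

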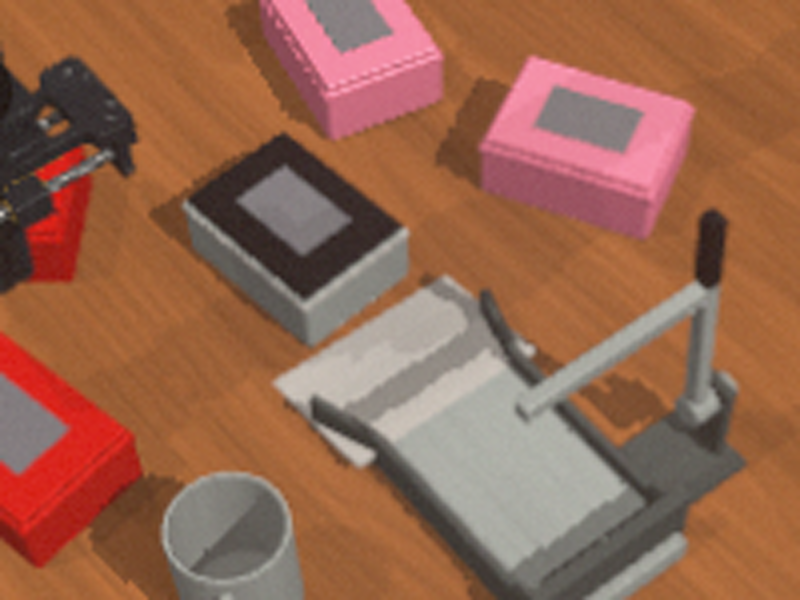

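View pics/n1t.png

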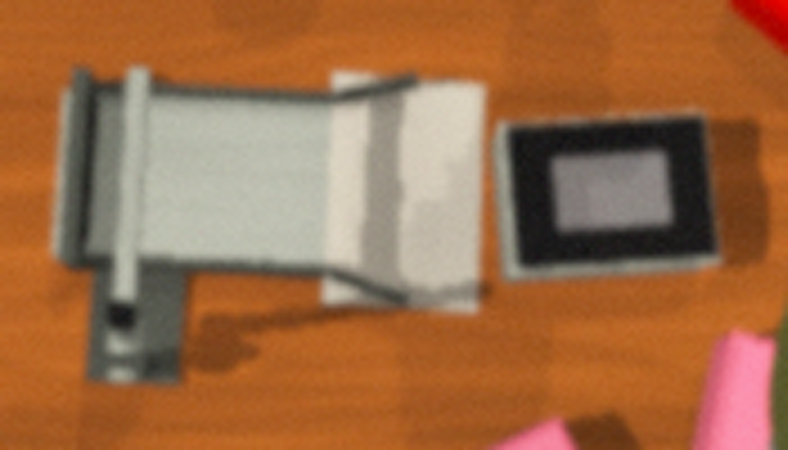

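The bin is now nearly aligned with the dock: its lid corners in the top crop are about (505,125), (705,112), (718,263) and (514,272). I'll refit its pose.

```bash
cat >> h.py <<'E'
def todock(w):
    c,s=np.cos(D[2]),np.sin(D[2]);dx,dy=w[0]-D[0],w[1]-D[1];return np.array([c*dx+s*dy,-s*dx+c*dy])
def binfit(top,scene,z,x0): # corner order: (-1,-1),(-1,1),(1,1),(1,-1)
    C=[(-1,-1),(-1,1),(1,1),(1,-1)]
    B=[("top",u,c) for u,c in zip(top,C)]+[("scene",u,c) for u,c in zip(scene,C)]
    f=lambda p:np.concatenate([(proj(n,T(p[0],p[1],p[2],(.065*i,.048*j,z)))-uv).ravel() for n,uv,(i,j) in B])
    b=least_squares(f,x0,loss='soft_l1').x;print("bin world",b,"dock",todock(b),b[2]-D[2],np.round(f(b),1));return b
E
python3 - <<'E'
from h import *
tp=lambda u,v:np.array([255+u/4.5-.5,160+v/4.5-.5]);sc=lambda u,v:np.array([200+u/4-.5,100+v/4-.5])
binfit([tp(705,112),tp(718,263),tp(518,269),tp(507,124)],[sc(185,205),sc(283,135),sc(408,232),sc(308,297)],.055,[.6,-.16,1.6])
for z in (.05,):binfit([tp(705,112),tp(718,263),tp(518,269),tp(507,124)],[sc(185,205),sc(283,135),sc(408,232),sc(308,297)],z,[.6,-.16,1.6])
E
```

```text
bin world [ 0.58326721 -0.15036573  1.63061529] dock [-0.18452841  0.00157141] 0.09930991344174123 [-0.1 -0.5  0.6 -0.2 -1.8  1.2 -2.2 -0.4 -1.1 -1.8  0.4 -2.3  0.4 -1.8
 -0.9  1.7]
bin world [ 0.58338043 -0.15168573  1.63114987] dock [-0.18584291  0.00140616] 0.09984449610832669 [-0.1 -0.2  0.6 -0.1 -1.5  1.4 -1.9 -0.1 -1.2 -0.8  0.3 -1.3  0.2 -0.9
 -1.1  2.5]
```

Run:
```python
from h import *
movel(dk(-.31,-.1,.15),speed=.3); grip(.05)
movel(dk(-.31,0,.12),speed=.3)
movel(dk(-.31,0,.046),speed=.2);st("down")
print(movel(dk(-.245,0,.046),speed=.08,contact_N=12));st()
print(movel(dk(-.20,0,.046),speed=.08,contact_N=20));st()
print(movel(dk(-.16,0,.048),speed=.08,contact_N=20));st()
crop("scene",(200,400,100,250),4,"p1");crop("top",(255,430,160,260),4.5,"p1t")
```

```text
down t16.2 F [-0.6 -0.5 -0.1] p [ 0.5813 -0.2755  0.0464] g0.0500
False
 t17.1 F [ 0.9 -1.1 -0.7] p [ 0.5828 -0.2103  0.0459] g0.0500
False
 t17.9 F [0.2 0.4 0.3] p [ 0.5845 -0.165   0.0461] g0.0496
False
 t18.5 F [ 0.5 -0.5 -0.7] p [ 0.5861 -0.125   0.0481] g0.0501
```

View pics/p1.png

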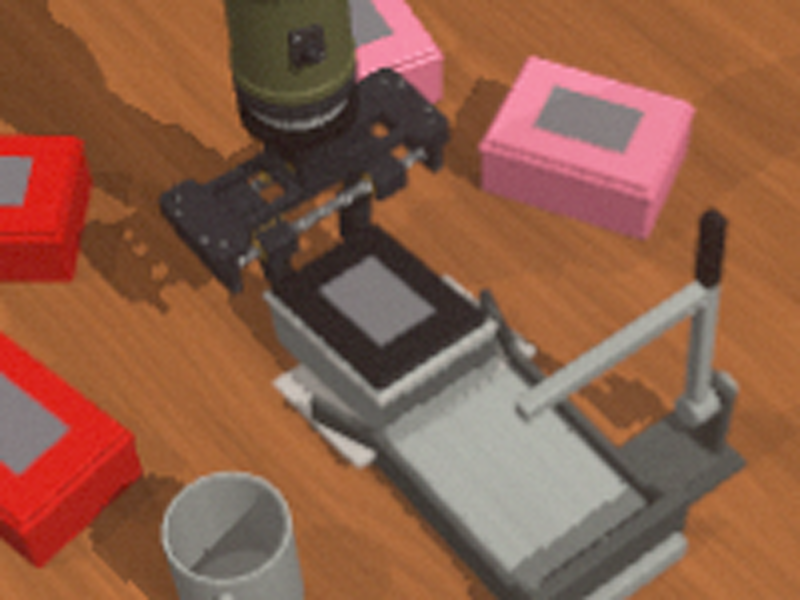

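View pics/p1t.png

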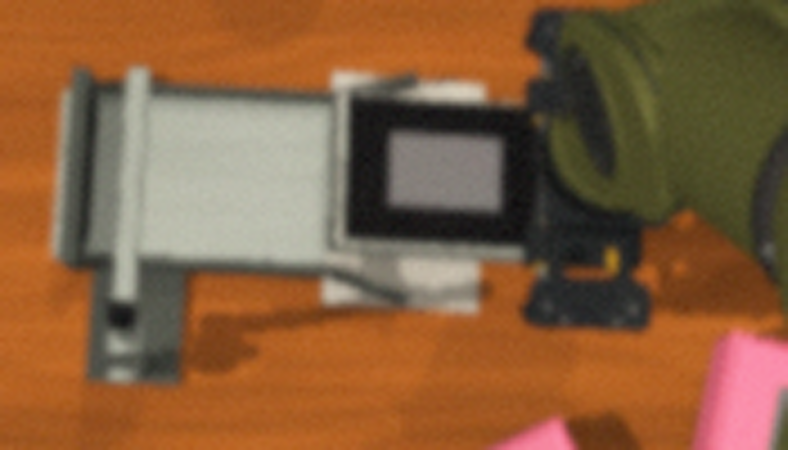

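The bin sits on the ramp, squared up behind both fingers. I'll check its lateral offset by projecting where a centred bin's front edge would be.

Run:
```python
from h import *
# bin on ramp: front/rear bottom
for xf in(-.025,-.015,-.005):
  for y in(-.048,.048):
    X=dk(xf,y,.072);a=proj("top",X)[0];b=proj("scene",X)[0]
    print(xf,y,"top",np.round((a-[254.5,159.5])*4.5),"scene",np.round((b-[199.5,99.5])*4))
```

```text
-0.025 -0.048 top [355.  98.] scene [375. 382.]
-0.025 0.048 top [350. 252.] scene [494. 306.]
-0.015 -0.048 top [339.  97.] scene [385. 392.]
-0.015 0.048 top [334. 252.] scene [503. 315.]
-0.005 -0.048 top [323.  97.] scene [395. 403.]
-0.005 0.048 top [317. 251.] scene [513. 325.]
```

Observed front corners match a bin within about 3 mm of centre, so the lead-ins will take it. I'll keep pushing.

Run:
```python
from h import *
def m(x,z,c):
    r=movel(dk(x,0,z),speed=.06,contact_N=c);st(f"{x} {r}");return r
for x,z in((-.12,.050),(-.07,.058),(-.02,.066)):
    if m(x,z,18):break
else:
    crop("scene",(200,400,100,250),4,"p2");crop("top",(255,430,160,260),4.5,"p2t")
```

```text
-0.12 False t19.4 F [ 0.4 -0.2  0.9] p [ 0.5876 -0.085   0.0501] g0.0502
-0.07 False t20.4 F [ 0.5  0.5 -0.3] p [ 0.5892 -0.0352  0.0578] g0.0499
-0.02 False t21.4 F [ 0.8 -0.9  0.9] p [0.5915 0.0142 0.0661] g0.0500
```

```bash
ls pics; python3 -c "
import cv2,numpy as np
a=cv2.imread('pics/p2.png');b=cv2.imread('pics/p2t.png')
cv2.imwrite('pics/p2both.png',np.vstack([cv2.resize(a,(500,375)),cv2.resize(b,(500,222))[:222]]))"
```

```text
grip1.png
lev2.png
lev2t.png
n1.png
n1t.png
p1.png
p1t.png
p2.png
p2t.png
scene0.png
scene0c.png
top0.png
top0c.png
```

View pics/p2both.png

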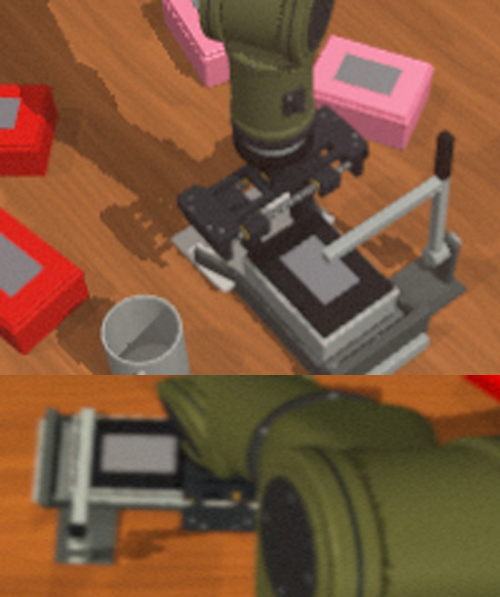

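The bin is between the guides. I'll push gently on to the back stop.

```bash
python3 - <<'E'
from h import *
r=movel(dk(.02,0,.067),speed=.03,contact_N=12);st(r);print(todock(sense()["position"]))
if r:
    s=todock(sense()["position"]); movel(dk(s[0]+.002,s[1],.067),speed=.02);st("held");print(todock(sense()["position"]))
crop("scene",(225,400,120,260),4,"p3");crop("top",(255,430,160,260),4.5,"p3t")
E
python3 -c "
import cv2,numpy as np
a=cv2.imread('pics/p3.png');b=cv2.imread('pics/p3t.png')
cv2.imwrite('pics/p3both.png',np.vstack([cv2.resize(a,(450,360)),cv2.resize(b,(450,238))[:238]]))"
```

```text
True t22.4 F [-0.4  0.4  0. ] p [0.5911 0.0352 0.0662] g0.0496
[0.0012315  0.00105291]
held t22.7 F [-1.1 -5.4 -1.8] p [0.5905 0.0358 0.0666] g0.0498
[0.00174211 0.00164899]
```

View pics/p3both.png

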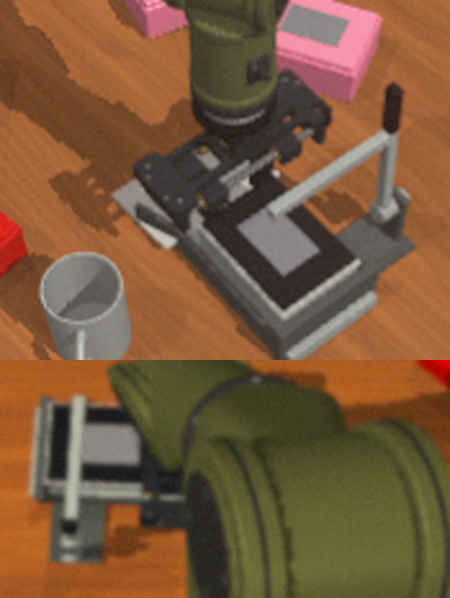

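The bin's front now appears flush with the back stop in both views. I'll press a little harder to be sure, then back off and inspect.

Run:
```python
from h import *
r=movel(dk(.008,0,.067),speed=.02,contact_N=18);st(r);print(todock(sense()["position"]))
movel(dk(-.05,0,.075),speed=.15)
movel(dk(-.10,0,.20),speed=.25)
movel(dk(-.10,.15,.28),speed=.3)
crop("scene",(225,400,120,260),4,"p4");crop("top",(245,420,160,260),4.5,"p4t");st()
```

```text
False t23.2 F [ -2.4 -12.5  -0.5] p [0.5903 0.036  0.0664] g0.0499
[0.00193817 0.00190473]
 t25.2 F [ 0.4 -0.6  0.1] p [ 0.4398 -0.0597  0.279 ] g0.0499
```

View pics/p4.png

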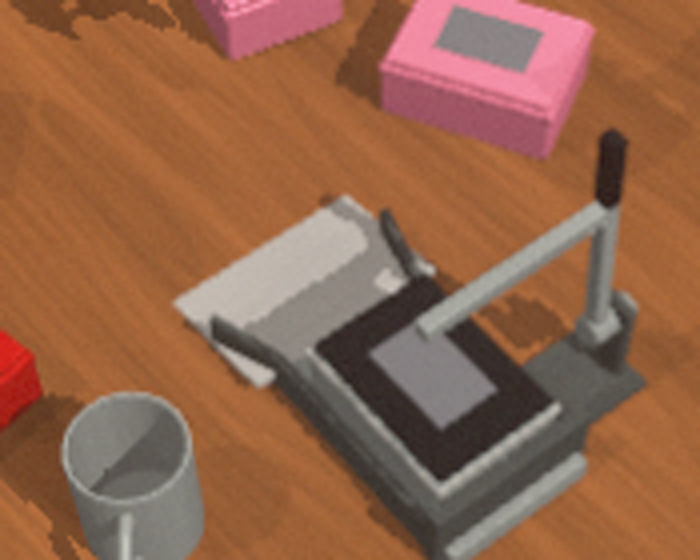

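View pics/p4t.png

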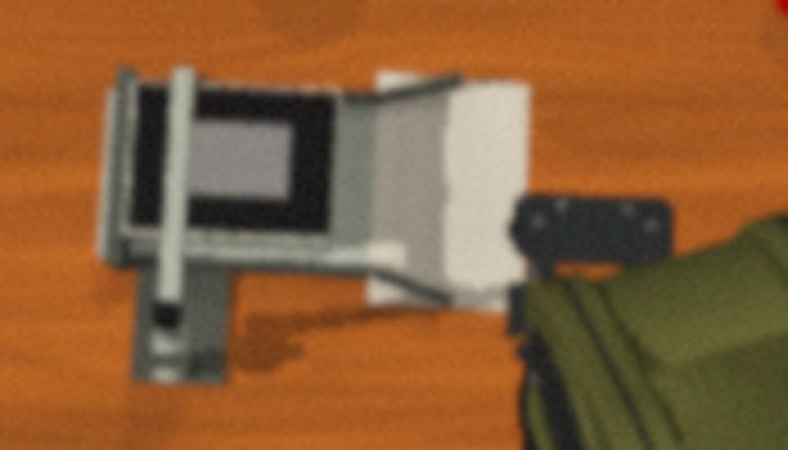

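The bin barely moved (about 0.2 mm) under 12 N, so it is firmly stopped. I'll compare with the predicted home corners and then regrasp the lever handle.

Run:
```python
from h import *
for x in(.014,.144):
  for y in(-.048,.048):
    X=dk(x,y,.074);print(x,y,"top",np.round((proj("top",X)[0]-[244.5,159.5])*4.5),"scene",np.round((proj("scene",X)[0]-[224.5,119.5])*4))
for q in(1.4,1.5,1.6):
    print(q,np.round((proj("scene",dk(*lev(q,.175,.105)))[0]-[224.5,119.5])*4),np.round((proj("scene",dk(*lev(q,.114,-.035)))[0]-[224.5,119.5])*4))
```

```text
0.014 -0.048 top [337.  95.] scene [313. 341.]
0.014 0.048 top [331. 250.] scene [432. 262.]
0.144 -0.048 top [127.  87.] scene [449. 484.]
0.144 0.048 top [118. 241.] scene [570. 397.]
1.4 [595. 117.] [411. 320.]
1.5 [617. 133.] [425. 332.]
1.6 [639. 151.] [438. 345.]
```

The observed rear edge at top (337,92) and (333,237) agrees with the predicted home edge along x. The bin sits about 3 mm towards the -y guide, within the clearance. Now the lever.

Run:
```python
from h import *
off=np.array([.0018,0,0]);q0=1.49
X=hp(q0)+off
grip(.05)
movel(dk(.04,.13,.31),speed=.3)
reach(X+[0,0,.09],R0)
print(movel(X,speed=.15,contact_N=8));st("at")
grip(0);st("grip")
if not .010<sense()["grip_width"]<.016: raise SystemExit
for q in np.linspace(q0,.15,8)[1:]:
    movel(hp(q)+off,speed=.15);st("%.2f"%q)
movel(hp(0)+off,speed=.05,contact_N=25);st("0")
crop("scene",(225,400,120,260),4,"l4")
```

```text
False
at t27.2 F [ 0.7  0.3 -0. ] p [0.4932 0.1349 0.218 ] g0.0499
grip t27.9 F [ 3.2 -0.8 -1. ] p [0.4939 0.1355 0.2177] g0.0115
1.30 t28.2 F [ 3.2 -2.3  1.7] p [0.4924 0.1057 0.2125] g0.0117
1.11 t28.6 F [ 4.7 -1.7 -1.1] p [0.4911 0.0788 0.2017] g0.0115
0.92 t28.9 F [ 4.7 -0.7 -1.8] p [0.4899 0.0542 0.1857] g0.0114
0.72 t29.3 F [ 3.   1.6 -3. ] p [0.4888 0.0328 0.1654] g0.0115
0.53 t29.6 F [ 1.9  3.  -4. ] p [0.4879 0.0157 0.1414] g0.0114
0.34 t30.0 F [ 1.5  4.6 -3.5] p [0.4873 0.0032 0.1146] g0.0115
0.15 t30.3 F [ 1.2  5.1 -1.9] p [ 0.4869 -0.004   0.086 ] g0.0117
0 t30.8 F [-1.2 -0.2  7.7] p [ 0.4869 -0.0058  0.065 ] g0.0114
```

View pics/l4.png

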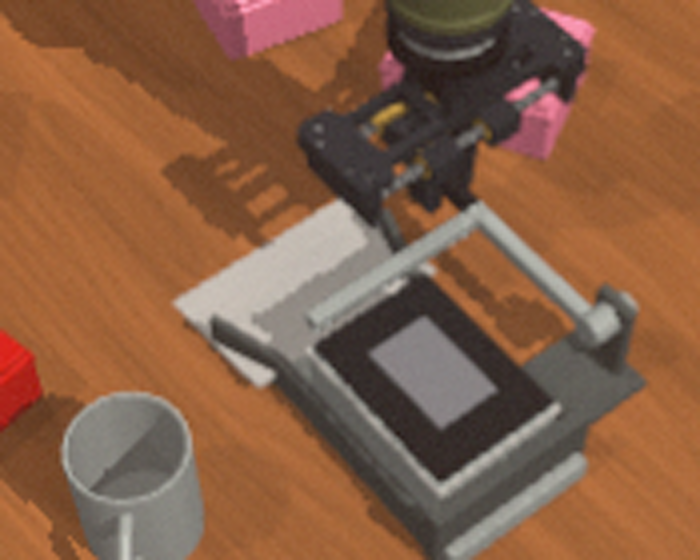

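The lever is down with its bar across the mouth, bar tip at crop (315,320), behind the bin. I'll release it, then press from above with closed fingers to make sure it is fully down.

Run:
```python
from h import *
off=np.array([.0018,0,0])
grip(.05); X=hp(0)+off
movel(X+[0,0,.06],speed=.15); grip(0)
print(movel(X+[0,0,.005],speed=.03,contact_N=12));st("press");print("tip z",sense()["position"][2]-tip_reach)
p=sense()["position"];movel(p-[0,0,.003],speed=.02,contact_N=15);st("press2");print("tip z",sense()["position"][2]-tip_reach)
movel(p+[0,0,.1],speed=.2)
movel(dk(-.15,.25,.30),speed=.3)
set_joints([1.345,.689,-.195,1.565,.157,.902,-.215])
crop("scene",(225,400,120,260),4,"f");crop("top",(245,420,160,260),4.5,"ft")
f=capture("top");cv2.imwrite("pics/ffull.png",f[:,:,::-1]);st()
for q in(0,.03,.06):
    print(q,[np.round((proj("scene",dk(*lev(q,r,y)))[0]-[224.5,119.5])*4).tolist() for r,y in((.175,.105),(.114,-.035),(.118,.105))])
```

```text
True
press t34.0 F [-0.8  0.4  8.8] p [ 0.4872 -0.0068  0.0893] g0.0007
tip z 0.06725199380998764
press2 t34.2 F [-1.9  0.1 13.8] p [ 0.4872 -0.0068  0.0892] g0.0004
tip z 0.06720073487507247
 t37.8 F [-0.   0.1  0.3] p [ 0.1623 -0.6037  0.2612] g0.0005
0 [[421.0, 158.0], [313.0, 324.0], [476.0, 209.0]]
0.03 [[421.0, 153.0], [313.0, 321.0], [477.0, 206.0]]
0.06 [[422.0, 148.0], [313.0, 318.0], [477.0, 203.0]]
```

View pics/f.png

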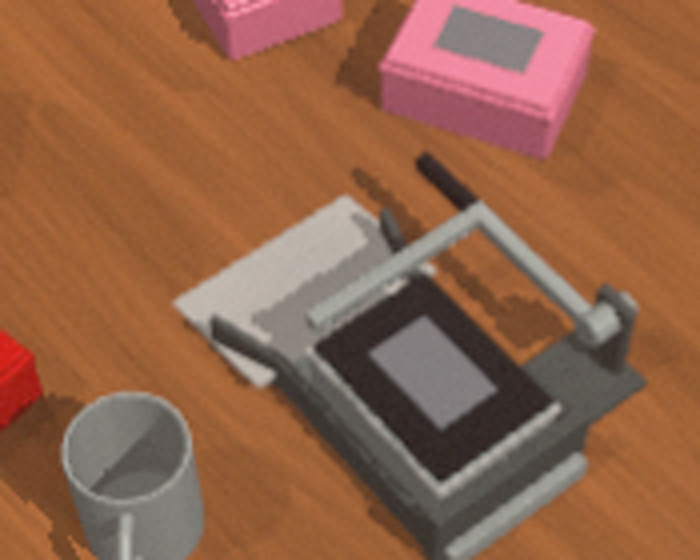

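View pics/ft.png

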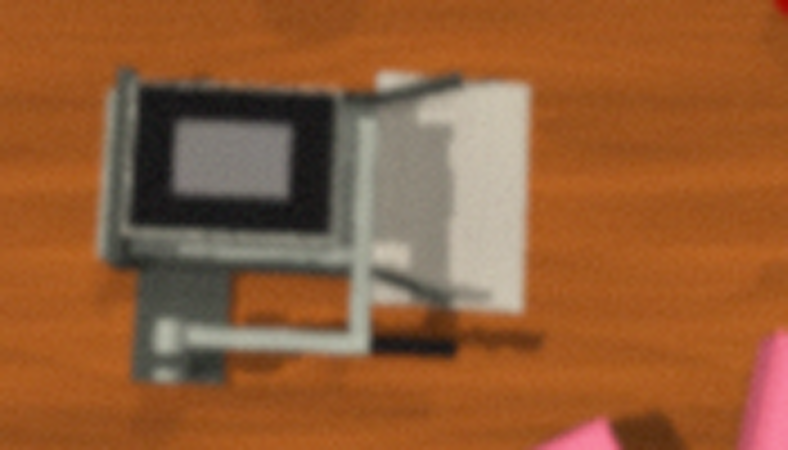

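View pics/ffull.png

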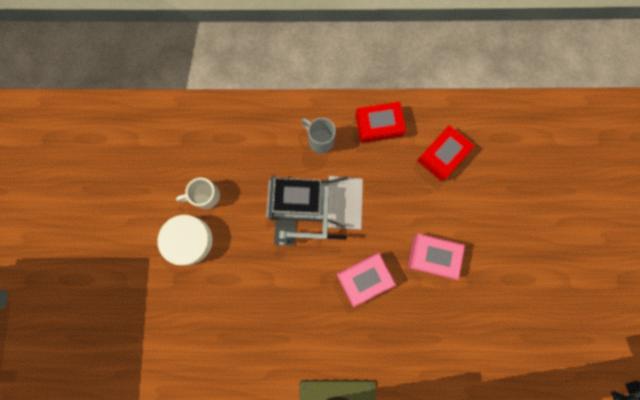

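The full view shows the bin home and the bar across the mouth. Handle top measured 67.2 mm against 67 mm nominal, so the lever is fully down. The jug (321,135), cup (202,193), saucers (185,240) and look-alikes haven't moved.

```bash
python3 -c "
from station import *
sign_off();print(sense()['clock'])"
```

```text
the job is handed in; nothing more can be done
the job is handed in; nothing more can be done
```

The bean bin is locked in the dock, and the job was handed in at about 38 s of the 72 s allowed. I swung the lever up to about 1.5 rad, straightened the bin with one nudge on its side, and slid it up the ramp to the back stop with both fingers. Then I swung the lever down and pressed it home.

**Last checks that agreed:**
- **Bin home:** it moved only about 0.2 mm under a 12 N push, so it is firmly against the stop. Its rear edge in the top view matches the predicted home position.
- **Lever down:** the top of the handle measured 67.2 mm against 67 mm nominal, and it stayed there under 14 N.
- **Bystanders:** the jug, cup, saucers and look-alikes are where they started in the final top view. The arm was back at its start pose and touching nothing.

**Checks that disagreed:**
- **Bin off centre:** it sits about 3 mm towards the far guide, within the 5 mm clearance on that side.
- **Bin height:** my first camera fit gave 46 mm against the stated 56 mm. I put this down to how I picked the corners, so I used 50 to 56 mm after that.

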